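# Tap the doming punches home

### The arm

A 6-joint arm with a two-finger parallel gripper is mounted at the origin on the work surface. World frame = base frame: x ahead of the robot, y to its left, z up, the work surface at z = 0. Lengths are in m, angles in degrees, forces in N, time in s.
With the tool pointing down it reaches from about 0.4 to 0.825 m from the base axis. Payload 7 kg.
Tool frame: the origin (TCP) lies at the very end of the fingers, on their centre line; the grasp point (between the pads) lies tcp_to_grasp behind it (tcp_to_grasp is the distance from the TCP to the grasp point, in m); x points along the fingers, y is the direction in which the jaws open and shut, and the axes are right-handed (so a half turn about x gives the same grasp; the last joint's range is limited). The gripper opens to 88 mm and grips with 3 to 60 N. Pads are 19 mm wide; open, the fingers measure 130 mm over their backs; the gripper's body (78 mm by 193 mm) begins 47 mm behind the grasp point.
Start: joints at [-58.952, 20.546, 0.682, 0, -70.136, -16.507], TCP at [0.169, -0.653, 0.227] pointing down, gripper open.
Joint ranges: [-176.03, 176.03], [-82.01, 121.73], [-58.28, 71.71], [-173.87, 95.51], [-174.79, -0.11], [-173.66, 173.66]. Speed limits (degrees/s): [136.94, 136.94, 172.46, 180, 180, 180].

### API

Orientations are given as [roll, pitch, yaw] about the fixed x, y, z axes, in that order (R = Rz(yaw) Ry(pitch) Rx(roll)).
In Python, from plant import * gives the robot as it stands. The module is installed in compiled form; this text tells all that it offers.
- The arm moves only by the shell command python3 -m pendant 'ROWS'. ROWS is JSON, a list of rows, each an object with "claw": the finger opening in mm, from 0 to 87.6; "linear": the shift along the tool's x, y, z in mm, a list of three; "twist": the turn about the tool's x in rad. In form: [{"claw": claw, "linear": [tx, ty, tz], "twist": twist}, ...]. A call has exactly 10 rows; each row shifts and turns the commanded pose from where the row before left it, along the tool's axes as they then stand; what a row does not reach is not made up. A row lasts 1/12 s, in which the tool goes at most 41.7 mm and 7.16 degrees, less where a joint would pass 70% of its speed; a pose out of reach is approached as far as the arm can. A call with a gripper value outside its range is refused whole. The fingers move at their own pace and stop on an object; the grip force is fixed at half the most. Time passes only in rows, so rows that do not move let the fingers close, or fill a call up. It gives the time, the measured TCP pose, the force and the opening at its end, in the units of the state.
- get_obs(): the state, without advancing time (a new reading comes with each control period).
- snapshot(name): name is "side" or "top" or "wrist"; returns (picture, depth): 400x640x3 uint8, red, green, blue; 400x640 float32, m along the optical axis (not along the pixel's ray), 0 where there is no reading.
- camera_params(name): a dict with "fx", "fy", "cx", "cy" (pixels), "rvec" (rotation vector, rad) and "tvec" (3), from world to camera coordinates, as OpenCV has them. Camera axes: x right, y down, z forward; pixel columns grow to the right and rows downward; lengths in m; the calibration is good to about 2 mm. The wrist camera is an equidistant fisheye: a pixel r from the principal point sees the ray r / f radians off the axis. A picture is of the moment at which its call begins: read the wrist's pose just before it. camera_params takes no time and is no camera call; for the wrist camera it gives the pose at the moment of the call.
- close_job(): hands the job in, once; it reports no verdict.
Trained networks look in the newest picture that a camera, given by its name, has taken for a name from the list of things; names that differ only in an ending like _2 or _b are one class to them, and where a whole thing is asked for, a point or a joint stands for the part that bears it (a point fixed in the world has none). Each returns a list of dicts, best first, with "confidence" (0 to 1); they miss things now and then, are a little off and sometimes report something else, mostly with a low value. They report only what shows in the picture. A call takes as long as a camera call.
- boxes_of(camera, target): "xy" ([column, row] in pixels, amid what is visible of it).
The state is a dict: "clock": time; "joint_pos": joint angles; "qvel": joint speeds; "tau": joint torques, N m; "tool_pos": TCP position; "orientation": TCP orientation; "force": force on the tool from outside, world axes, zero at the start; "moment": the same for the moment, N m; "opening": finger opening in m.
Only numpy, scipy, OpenCV 4.12 (cv2) and the standard library are available. Lean on these libraries where they do the work, as an engineer would, in place of code of your own. Each camera call takes 0.05 s, during which the arm holds its last target. There are 200 camera calls.

### The job

Three ball-headed punches stand proud in the wooden punch stand, so its cover will not fit. With closed fingertips, push each of them gently straight down on top of its ball until its collar rests on the stand: the smallest ball first, then the medium one, then the largest. Do not pull up any punch, do not touch the two flat-topped punches that are already home, and leave everything else on the bench where it is.

Things in the scene. Friction and masses are not known exactly. Their poses are not given: they have to be found in the camera images.
- stand: Wooden punch stand, a block 66 (its x) by 290 (its y) by 50 mm high, fixed to the bench, with five holes, each with a black rubber ring 23 mm across let in flush around it, in one row along its y axis at 55 mm pitch (y = -110, -55, 0, 55, 110 mm at x = 0). Origin: centre of its underside, on the bench; z up. Which punch stands in which hole varies.
- stand_top (a point): Centre of the stand's upper face, 50 mm above the bench.
- small (a joint): How far the small ball-headed punch is pushed down in its sleeve, m: 0 = collar 18 mm above the stand, 0.018 = home, collar on the sleeve's rubber ring; negative = pulled up. Starts 12 to 18 mm proud, slides straight down at about 2.5 N friction, stays where left. Beyond about 3.5 N the sleeve itself gives, about 1 mm per 2.5 N, at most 8 mm, and springs back when let go.
- small_top (a point): Topmost point of the small steel ball-headed punch: ball 14 mm across on a 9 mm stem, above a collar 18 mm across and 6 mm thick. This point lies 40 mm above the collar's underside, so 40 mm above the stand's upper face when the punch is home; it moves down with the punch.
- medium (a joint): How far the medium ball-headed punch is pushed down in its sleeve, m: 0 = collar 18 mm above the stand, 0.018 = home, collar on the sleeve's rubber ring; negative = pulled up. Starts 12 to 18 mm proud, slides straight down at about 2.5 N friction, stays where left. Beyond about 3.5 N the sleeve itself gives, about 1 mm per 2.5 N, at most 8 mm, and springs back when let go.
- medium_top (a point): Topmost point of the medium steel ball-headed punch: ball 24 mm across on a 9 mm stem, above a collar 18 mm across and 6 mm thick. This point lies 44 mm above the collar's underside, so 44 mm above the stand's upper face when the punch is home; it moves down with the punch.
- large (a joint): How far the large ball-headed punch is pushed down in its sleeve, m: 0 = collar 18 mm above the stand, 0.018 = home, collar on the sleeve's rubber ring; negative = pulled up. Starts 12 to 18 mm proud, slides straight down at about 2.5 N friction, stays where left. Beyond about 3.5 N the sleeve itself gives, about 1 mm per 2.5 N, at most 8 mm, and springs back when let go.
- large_top (a point): Topmost point of the large steel ball-headed punch: ball 36 mm across on a 9 mm stem, above a collar 18 mm across and 6 mm thick. This point lies 54 mm above the collar's underside, so 54 mm above the stand's upper face when the punch is home; it moves down with the punch.
- flat_a: One of two flat-topped steel punches, 13 mm across, already home in the stand, its top 26 mm above the stand's upper face. Origin: underside of its collar, at the stand's upper face. Not to be touched.
- flat_b: One of two flat-topped steel punches, 13 mm across, already home in the stand, its top 26 mm above the stand's upper face. Origin: underside of its collar, at the stand's upper face. Not to be touched.
- ring: Plain yellow-metal finger ring lying flat by the stand, 23 mm across, 6 mm high; origin at centre of its underside. A bystander, loose.
- brush: Small bench brush lying near the stand, 140 mm long along its x, handle towards -x. A bystander, loose.
- loupe: Black eye loupe standing by the stand, 32 mm across, 34 mm high; origin at centre of its underside. A bystander, loose.
- dapping_block: Dark steel dapping block, 50 mm cube with round hollows, beside the stand; origin at centre of its underside. A bystander, loose.
- bottle: White plastic bottle, 68 mm across, 130 mm high, on the bench to the left; origin at centre of its underside. A bystander, loose.
- hammer: Hammer lying on the bench to the right, 230 mm long along its x, handle towards -x. A bystander, loose.

How it is judged:
By the outcome, as a careful person would: the job done as asked, in the order asked, and still so for the second after the job is handed in, with the robot touching nothing.
It also fails if it takes over 48 s, if anything falls off the work surface, if the arm or the gripper's body presses on something with over 40 N, if the wrist force passes 120 N, or if a joint passes its speed limit or range.

## Working session

There is one attempt and no reset: what is moved stays moved. The work goes in short steps, Python scripts to look and compute and a shell command to move; the robot and the scene stay as the last step left them, time stands still between calls to the robot, and variables do not carry over. Pictures are saved under pics/ and viewed, about 8 in all and at most 12, crops included, and the job is handed in when it is done.

```bash
mkdir -p pics; cat > h.py <<'E'
from plant import *
import numpy as np, cv2
def ray(cam,p):
    R=cv2.Rodrigues(np.array(cam["rvec"],float))[0];t=np.array(cam["tvec"],float).ravel()
    return R,t,np.array([(p[0]-cam["cx"])/cam["fx"],(p[1]-cam["cy"])/cam["fy"],1.])
def at_depth(cam,p,d):
    R,t,r=ray(cam,p);return R.T@(r*d-t)
def at_z(cam,p,z):
    R,t,r=ray(cam,p);o=-R.T@t;v=R.T@r;return o+v*(z-o[2])/v[2]
def proj(cam,P):
    R,t,_=ray(cam,(0,0));c=R@np.array(P,float)+t
    return np.array([c[0]/c[2]*cam["fx"]+cam["cx"],c[1]/c[2]*cam["fy"]+cam["cy"]])
E
python3 - <<'E'
from h import *
o=get_obs();print({k:np.round(v,3).tolist() for k,v in o.items()})
for n in("top","side"):
    c=camera_params(n);im,d=snapshot(n);cv2.imwrite(f"pics/{n}0.png",im[:,:,::-1]);np.savez(f"{n}0.npz",im=im,d=d)
    print(n,{k:np.round(v,3).tolist() for k,v in c.items()})
    for t in("small_top","medium_top","large_top","stand","flat_a"):
        for b in boxes_of(n,t)[:3]:
            p=b["xy"];z=d[int(p[1]),int(p[0])];print(n,t,np.round(p,1),round(b["confidence"],2),np.round(at_depth(c,p,z),3))
print(get_obs()["clock"])
E
```

```text
{'clock': 0.0, 'joint_pos': [-58.951, 20.589, 0.633, -0.019, -70.136, -16.507], 'qvel': [-0.115, 0.01, -0.026, -0.045, -0.006, 0.033], 'tau': [-0.002, -58.272, 29.305, 6.997, 0.007, -0.0], 'tool_pos': [0.169, -0.653, 0.226], 'orientation': [95.322, 89.906, 109.857], 'force': [0.774, -0.289, -0.309], 'moment': [-0.033, 0.001, -0.026], 'opening': 0.088}
top {'fx': 422.44, 'fy': 422.44, 'cx': 311.524, 'cy': 200.02, 'rvec': [2.141, -2.115, 0.186], 'tvec': [0.006, 0.61, 1.228]}
top small_top [300.4 243.3] 0.2 [0.481 0.046 0.024]
top large_top [320.5 188. ] 0.74 [ 0.649 -0.014  0.048]
top large_top [293.6 215. ] 0.44 [0.554 0.064 0.118]
top stand [275.5 217.5] 0.68 [0.556 0.122 0.048]
top flat_a [264.1 212. ] 0.57 [0.572 0.157 0.049]
side {'fx': 410.26, 'fy': 410.26, 'cx': 327.783, 'cy': 194.284, 'rvec': [0.397, -2.696, 1.294], 'tvec': [0.57, 0.191, 0.921]}
side small_top [329.  231.6] 0.4 [0.558 0.116 0.1  ]
side small_top [293.3 242.8] 0.29 [0.647 0.108 0.032]
side medium_top [325.  233.8] 0.6 [0.565 0.121 0.096]
side medium_top [312.9 259.2] 0.47 [0.577 0.171 0.064]
side large_top [337.3 216.5] 0.71 [0.551 0.073 0.11 ]
side stand [318.4 264.1] 0.81 [0.566 0.168 0.049]
side stand [325.8 232.6] 0.63 [0.563 0.121 0.101]
side flat_a [348.5 216.8] 0.66 [0.54  0.01  0.057]
side flat_a [311.6 257.3] 0.66 [0.579 0.173 0.071]
0.6
```

View pics/top0.png

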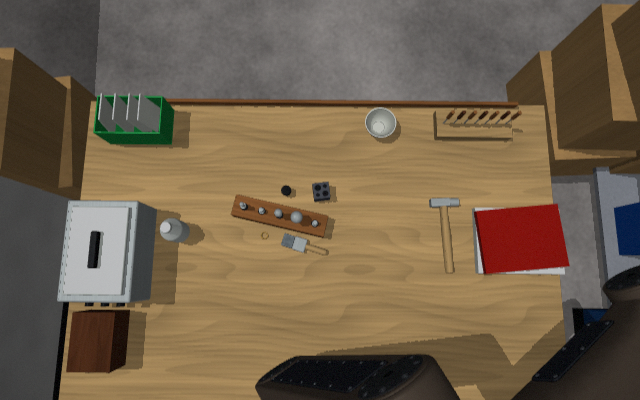

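View pics/side0.png

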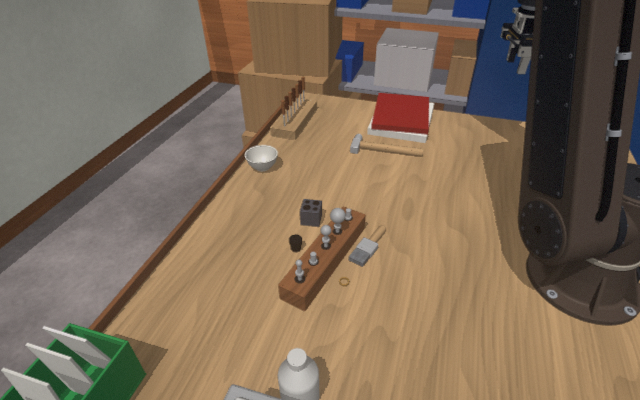

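Top view: the stand runs from (233,208) to (327,225). The punches sit at (243,206), (262,211), (278,213), (296,217) and (315,223). The side view reads small, flat, medium, large, flat from the left (+y) end. Next I'll fit the stand from depth.

```bash
python3 - <<'E'
from h import *
from scipy.optimize import minimize
crops=[]
for n,(x0,y0,x1,y1) in (("top",(225,180,335,260)),("side",(270,195,390,310))):
    f=np.load(n+"0.npz");im,d=f["im"],f["d"];c=camera_params(n)
    v,u=np.mgrid[y0:y1,x0:x1];R,t,_=ray(c,(0,0))
    dd=d[y0:y1,x0:x1];r=np.stack([(u-c["cx"])/c["fx"]*dd,(v-c["cy"])/c["fy"]*dd,dd],-1)
    P=((r-t)@R).reshape(-1,3);col=im[y0:y1,x0:x1].reshape(-1,3).astype(int)
    m=(P[:,2]>.040)&(P[:,2]<.060)&(P[:,0]<.61+0*P[:,0])&(P[:,0]>.49)&(col[:,0]-col[:,2]>25)
    Q=P[m];hull=cv2.minAreaRect(Q[:,:2].astype(np.float32)*1000)
    print(n,m.sum(),"median z",np.median(Q[:,2]).round(4),"rect",hull)
    # rectangle fit by silhouette coverage
    H=P[P[:,2]>.068]; print(" high pts",len(H))
    H=H[(H[:,2]<.14)]
    # cluster
    dd2=((P[:,2]>.068)&(P[:,2]<.14)).reshape(y1-y0,x1-x0).astype(np.uint8)
    k,l,s,ce=cv2.connectedComponentsWithStats(dd2)
    PP=P.reshape(y1-y0,x1-x0,3)
    for i in range(1,k):
        q=PP[l==i];print("  ",s[i][4],"cen px",(ce[i]+[x0,y0]).round(1),"mean",q.mean(0).round(4),"top",q[q[:,2].argmax()].round(4))
    crops.append(cv2.resize(im[y0:y1,x0:x1,::-1],(560,int(560*(y1-y0)/(x1-x0))),interpolation=cv2.INTER_CUBIC)[:430])
cv2.imwrite("pics/crop_s.png",crops[1]);cv2.imwrite("pics/crop_t.png",crops[0])
E
```

```text
top 1683 median z 0.0493 rect ((562.8508911132812, 111.02971649169922), (289.1715393066406, 67.10955810546875), 77.26960754394531)
 high pts 274
   35 cen px [242.2 205.3] mean [0.5855 0.217  0.0901] top [0.5856 0.2169 0.1122]
   16 cen px [260.5 210. ] mean [0.5745 0.1647 0.0744] top [0.5707 0.1683 0.0798]
   54 cen px [277.7 212.9] mean [0.5619 0.1106 0.1058] top [0.5604 0.1092 0.1136]
   118 cen px [296.  217.1] mean [0.5495 0.0572 0.1115] top [0.5484 0.0598 0.121 ]
   16 cen px [314.5 222.5] mean [0.539  0.0038 0.0751] top [0.5368 0.0023 0.0812]
side 2001 median z 0.0482 rect ((566.6589965820312, 111.42633056640625), (292.638916015625, 66.57176971435547), 77.8312759399414)
 high pts 548
   235 cen px [338.  215.8] mean [0.5527 0.0597 0.1001] top [0.5573 0.0537 0.1174]
   136 cen px [325.2 232.8] mean [0.5664 0.1157 0.094 ] top [0.5649 0.1144 0.1109]
   34 cen px [312.5 254.7] mean [0.5793 0.167  0.0732] top [0.5759 0.1667 0.0761]
   98 cen px [298.6 268.1] mean [0.5906 0.2212 0.0857] top [0.5936 0.2203 0.1052]
```

View pics/crop_s.png

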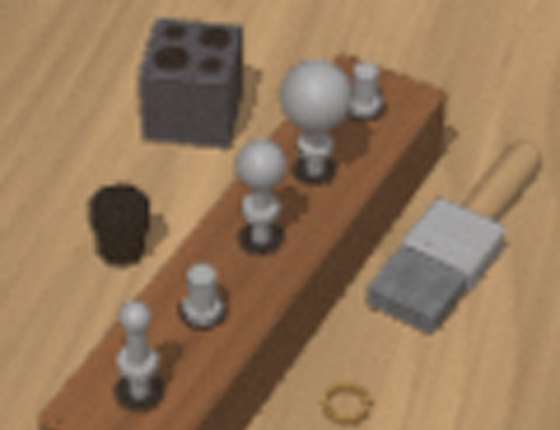

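Both views agree on the order from +y: small, flat, medium, large, flat. The stand centre is near (0.5645, 0.1115), with the row along 77.5°. The two calibrations differ by about 4 mm in x, so I'll refine with the wrist camera from above. Moving there now with the fingers closing.

```bash
python3 -m pendant '[{"claw":0,"linear":[0,20,36],"twist":0},{"claw":0,"linear":[0,20,36],"twist":0},{"claw":0,"linear":[0,20,36],"twist":0},{"claw":0,"linear":[0,20,36],"twist":0},{"claw":0,"linear":[0,20,36],"twist":0},{"claw":0,"linear":[0,20,36],"twist":0},{"claw":0,"linear":[0,20,36],"twist":0},{"claw":0,"linear":[0,20,36],"twist":0},{"claw":0,"linear":[0,20,36],"twist":0},{"claw":0,"linear":[0,20,36],"twist":0}]'
python3 -m pendant '[{"claw":0,"linear":[0,36,18],"twist":0},{"claw":0,"linear":[0,36,18],"twist":0},{"claw":0,"linear":[0,36,18],"twist":0},{"claw":0,"linear":[0,36,18],"twist":0},{"claw":0,"linear":[0,36,18],"twist":0},{"claw":0,"linear":[0,36,18],"twist":0},{"claw":0,"linear":[0,36,18],"twist":0},{"claw":0,"linear":[0,36,18],"twist":0},{"claw":0,"linear":[0,36,18],"twist":0},{"claw":0,"linear":[0,36,18],"twist":0}]'
python3 -m pendant '[{"claw":0,"linear":[0,0,0],"twist":-0.12},{"claw":0,"linear":[0,0,0],"twist":-0.12},{"claw":0,"linear":[0,0,0],"twist":-0.12},{"claw":0,"linear":[0,0,0],"twist":-0.12},{"claw":0,"linear":[0,0,0],"twist":-0.12},{"claw":0,"linear":[0,0,0],"twist":-0.12},{"claw":0,"linear":[0,0,0],"twist":-0.12},{"claw":0,"linear":[0,0,0],"twist":-0.12},{"claw":0,"linear":[0,0,0],"twist":-0.12},{"claw":0,"linear":[0,0,0],"twist":0}]'
cat >> h.py <<'E'
from scipy.spatial.transform import Rotation as Ro
def tool():
    o=get_obs();return np.array(o["tool_pos"]),Ro.from_euler("xyz",o["orientation"],degrees=True).as_matrix(),o
def rel(P):
    p,R,o=tool();return np.round(R.T@(np.array(P)-p)*1000,1)
E
python3 - <<'E'
from h import *
p,R,o=tool();print(p.round(4),R.round(3).tolist(),o["force"],o["clock"],o["opening"])
c=camera_params("wrist");im,d=snapshot("wrist");np.savez("wrist0.npz",im=im,d=d,**{k:np.array(v) for k,v in c.items()})
cv2.imwrite("pics/w0.png",im[:,:,::-1]);print(c)
for t in("small_top","medium_top","large_top","stand","flat_a"): print(t,[(np.round(b["xy"],1).tolist(),round(b["confidence"],2)) for b in boxes_of("wrist",t)])
E
```

```text
clock: 1.43
tool_pos: [0.469, -0.3677, 0.227]
orientation: [-35.3, 90.0, -20.8]
force: [1.2, -0.6, 0.3]
opening: 0.0269
clock: 2.27
tool_pos: [0.5516, 0.0264, 0.2271]
orientation: [5.2, 89.9, 19.8]
force: [0.9, -0.6, -0.3]
opening: 0.0008
clock: 3.1
tool_pos: [0.5516, 0.0243, 0.2267]
orientation: [-61.2, 90.0, 15.5]
force: [-0.2, 0.2, 0.2]
opening: 0.0005
[0.5516 0.0243 0.2267] [[0.0, -0.973, 0.229], [0.0, 0.229, 0.973], [-1.0, -0.0, 0.0]] [-0.19460966  0.21143368  0.17196372] 3.1 0.00048096485408864764
{'fx': 309.70691628693146, 'fy': 309.70691628693146, 'cx': 317.0170997430599, 'cy': 198.73467416816843, 'rvec': array([-0.35479103, -3.04789817, -0.48144975]), 'tvec': array([ 0.53162806, -0.18263598,  0.34781411])}
small_top [([318.6, 324.4], 0.53)]
medium_top []
large_top [([323.3, 220.1], 0.92)]
stand [([236.9, 161.8], 0.75), ([320.5, 176.3], 0.73)]
flat_a [([320.6, 155.9], 0.83)]
```

View pics/w0.png

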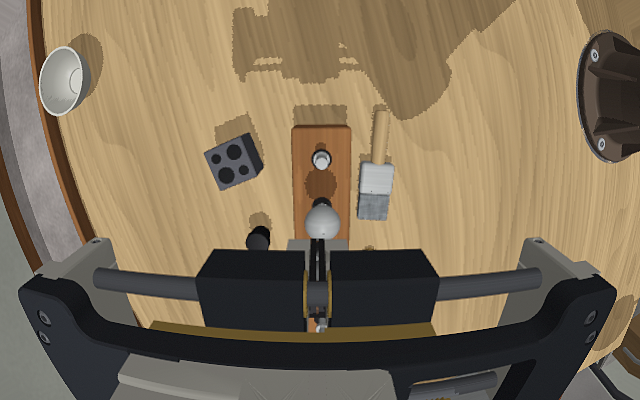

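The wrist view shows the flat punch at (321,158), the large ball at (322,221), and the stand's edges at columns 292–351. I'll measure all of these from the depth.

```bash
cat >> h.py <<'E'
def wpts(c,d):
    v,u=np.mgrid[0:400,0:640];x=u-float(c["cx"]);y=v-float(c["cy"]);r=np.hypot(x,y)+1e-9;th=r/float(c["fx"])
    k=np.tan(th)/r;R=cv2.Rodrigues(np.array(c["rvec"],float))[0]
    return (np.stack([x*k*d,y*k*d,d],-1)-np.array(c["tvec"],float).ravel())@R
E
python3 - <<'E'
from h import *
f=np.load("wrist0.npz");d=f["d"];P=wpts(f,d)
im=f["im"].astype(int)
m=np.zeros_like(d,bool);m[115:240,270:375]=1
s=m&(P[...,2]>.044)&(P[...,2]<.056);Q=P[s]
print("z",np.median(Q[:,2]),cv2.minAreaRect((Q[:,:2]*1000).astype(np.float32)))
# edges per row
e=np.array([[P[v,np.where(s[v])[0][[0,-1]]].mean(0)[:2],P[v,np.where(s[v])[0][-1]][:2]-P[v,np.where(s[v])[0][0]][:2]] for v in range(132,150)])
print("mid line",e[[0,8,17],0].round(4).tolist(),"width",np.linalg.norm(e[:,1],axis=1).mean())
top=e[:,0];
a=m&(P[...,2]>.070)&(P[...,2]<.085);
k,l,st,ce=cv2.connectedComponentsWithStats((m&(P[...,2]>.07)&(P[...,2]<.14)).astype(np.uint8))
for i in range(1,k):
    q=P[l==i]
    if len(q)>20:
        print(st[i].tolist(),ce[i].round(1),"mean",q.mean(0).round(4),"zmax",np.percentile(q[:,2],98).round(4))
        if len(q)>300:
            q=q[q[:,2]>.085]
            A=np.c_[2*q,np.ones(len(q))];sol=np.linalg.lstsq(A,(q**2).sum(1),rcond=None)[0];print("sphere",sol[:3].round(4),"r",np.sqrt(sol[3]+sol[:3]@sol[:3]))
E
```

```text
z 0.0520032157242319 ((549.5103149414062, 34.65678787231445), (132.0375213623047, 66.66114044189453), 76.91041564941406)
mid line [[0.5365, -0.0246], [0.5386, -0.0159], [0.5409, -0.0063]] width 0.06433236211674503
[315, 157, 13, 13, 130] [321.1 162.8] mean [0.5429 0.0038 0.0776] zmax 0.0796
[304, 204, 37, 36, 991] [322.  222.1] mean [0.5538 0.0528 0.1135] zmax 0.1205
sphere [0.5548 0.0579 0.1028] r 0.017525875295478333
```

The large ball and flat punch measure 55.4 mm apart at 77.6°, which matches the 55 mm pitch. That puts small at about (0.590, 0.219), medium at (0.566, 0.1115) and large at (0.5545, 0.058). I'll move over small, about 30 mm above it, and check with the wrist camera.

```bash
python3 -m pendant '[{"claw":0,"linear":[0,1,25],"twist":0},{"claw":0,"linear":[0,1,25],"twist":0},{"claw":0,"linear":[0,1,25],"twist":0},{"claw":0,"linear":[0,1,25],"twist":0},{"claw":0,"linear":[0,1,25],"twist":0},{"claw":0,"linear":[0,1,25],"twist":0},{"claw":0,"linear":[0,1,25],"twist":0},{"claw":0,"linear":[25,0.2,23.2],"twist":0},{"claw":0,"linear":[35,0,0],"twist":0},{"claw":0,"linear":[25,0,0],"twist":0}]'
python3 - <<'E'
from h import *
p,R,o=tool();print(p.round(4),np.round(o["force"],2),rel([.59,.219,.105]))
c=camera_params("wrist");im,d=snapshot("wrist");P=wpts(c,d);cv2.imwrite("pics/w1.png",im[:,:,::-1])
side,ds=snapshot("side");cv2.imwrite("pics/s1.png",cv2.resize(side[150:330,230:430,::-1],None,fx=3,fy=3,interpolation=cv2.INTER_CUBIC))
print("standz",np.median(P[...,2][(P[...,2]>.044)&(P[...,2]<.056)]))
k,l,st,ce=cv2.connectedComponentsWithStats(((P[...,2]>.072)&(P[...,2]<.128)&(abs(P[...,0]-.56)<.06)&(P[...,1]<.20)).astype(np.uint8))
for i in range(1,k):
    q=P[l==i]
    if len(q)>40: print(st[i].tolist(),ce[i].round(1),"mean",q.mean(0).round(4),"zmax",np.percentile(q[:,2],98).round(4))
E
```

```text
clock: 4.23
tool_pos: [0.5905, 0.2199, 0.1392]
orientation: [101.1, 89.9, 177.5]
force: [-1.1, -0.2, -1.4]
opening: 0.0002
[0.5905 0.2199 0.1392] [-1.14 -0.22 -1.42] [34.2  0.3 -1. ]
standz 0.052031449512918174
[294, 0, 36, 6, 155] [312.   2.] mean [0.5589 0.0742 0.1038] zmax 0.1083
[295, 42, 39, 36, 1087] [313.5  59.6] mean [0.5672 0.1127 0.1098] zmax 0.1139
[307, 132, 18, 17, 245] [315.3 140.1] mean [0.5788 0.165  0.0778] zmax 0.0795
```

View pics/w1.png

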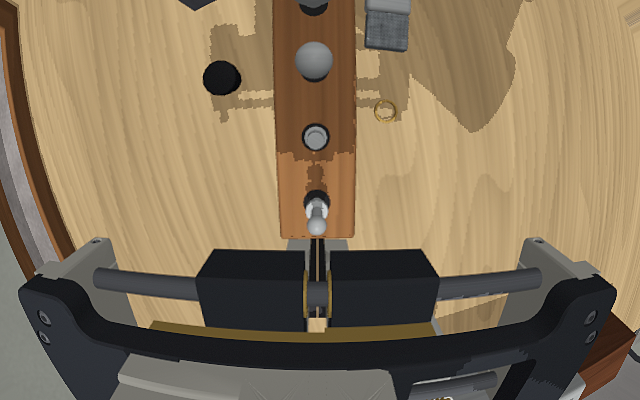

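View pics/s1.png

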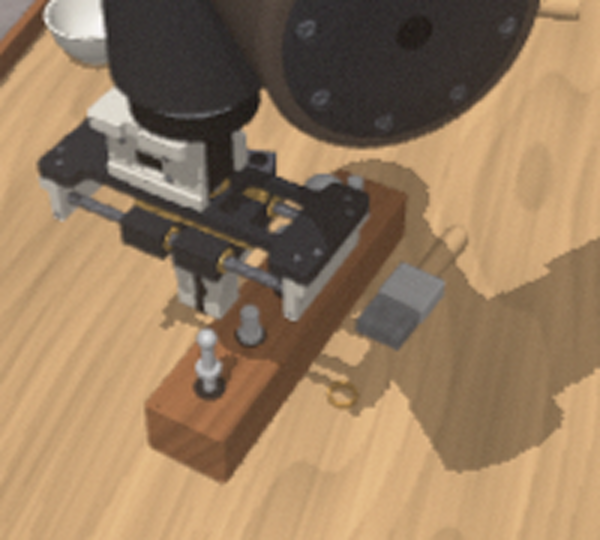

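Wrist view: medium at (313,60), flat at (315,138), and the small ball at (316,225), lined up with the fingers at column 316. I'll check small from the same view's depth and by projecting the TCP into the side view.

```bash
python3 - <<'E'
from h import *
c=camera_params("wrist");im,d=snapshot("wrist");P=wpts(c,d);p,R,o=tool()
b=P[205:236,300:334].reshape(-1,3);q=b[(b[:,2]>.088)&(b[:,2]<.125)]
print("small pts",len(q),q.mean(0).round(4),q.min(0).round(4),q.max(0).round(4))
A=np.c_[2*q,(q**2).sum(1)*0+1];from scipy.optimize import least_squares
s=least_squares(lambda x:np.linalg.norm(q-x,axis=1)-.007,q.mean(0)-[0,0,.004],loss="soft_l1",f_scale=.001).x;print("sphere",s.round(4))
cs=camera_params("side");print("tcp in s1 crop",(proj(cs,p)-[230,150])*3,"small top",(proj(cs,[.59,.219,.106])-[230,150])*3, np.round(o["force"],2),p)
E
```

```text
small pts 295 [0.5904 0.216  0.1044] [0.5842 0.2114 0.0885] [0.5982 0.2226 0.1096]
sphere [0.5912 0.2185 0.1013]
tcp in s1 crop [204.8734939  295.55595533] small top [206.65400458 331.99787708] [0.75 0.18 1.11] [0.59008198 0.21795591 0.13985686]
```

Small is confirmed at (0.591, 0.2187) with its top near 0.106. The TCP is within about 1 mm of that. Descending.

```bash
python3 -m pendant '[{"claw":0,"linear":[8,0,0.8],"twist":0},{"claw":0,"linear":[8,0,0],"twist":0},{"claw":0,"linear":[7,0,0],"twist":0},{"claw":0,"linear":[5,0,0],"twist":0},{"claw":0,"linear":[3,0,0],"twist":0},{"claw":0,"linear":[2,0,0],"twist":0},{"claw":0,"linear":[2,0,0],"twist":0},{"claw":0,"linear":[1,0,0],"twist":0},{"claw":0,"linear":[1,0,0],"twist":0},{"claw":0,"linear":[1,0,0],"twist":0}]'
python3 -m pendant '[{"claw":0,"linear":[1,0,0],"twist":0},{"claw":0,"linear":[1,0,0],"twist":0},{"claw":0,"linear":[1,0,0],"twist":0},{"claw":0,"linear":[1,0,0],"twist":0},{"claw":0,"linear":[1,0,0],"twist":0},{"claw":0,"linear":[1,0,0],"twist":0},{"claw":0,"linear":[1,0,0],"twist":0},{"claw":0,"linear":[0.5,0,0],"twist":0},{"claw":0,"linear":[0,0,0],"twist":0},{"claw":0,"linear":[0,0,0],"twist":0}]'
```

```text
clock: 5.22
tool_pos: [0.5915, 0.2195, 0.1039]
orientation: [-58.6, 90.0, 17.8]
force: [-0.6, -0.5, 1.8]
opening: 0.0003
clock: 6.05
tool_pos: [0.5913, 0.2194, 0.096]
orientation: [97.5, 90.0, 173.9]
force: [1.2, 0.6, 1.6]
opening: 0.0003
```

```bash
python3 -m pendant '[{"claw":0,"linear":[1,0,0],"twist":0},{"claw":0,"linear":[1,0,0],"twist":0},{"claw":0,"linear":[1,0,0],"twist":0},{"claw":0,"linear":[1,0,0],"twist":0},{"claw":0,"linear":[1,0,0],"twist":0},{"claw":0,"linear":[1,0,0],"twist":0},{"claw":0,"linear":[0,0,0],"twist":0},{"claw":0,"linear":[0,0,0],"twist":0},{"claw":0,"linear":[0,0,0],"twist":0},{"claw":0,"linear":[0,0,0],"twist":0}]'
python3 -m pendant '[{"claw":0,"linear":[0.5,0,0],"twist":0},{"claw":0,"linear":[0.5,0,0],"twist":0},{"claw":0,"linear":[0.5,0,0],"twist":0},{"claw":0,"linear":[0,0,0],"twist":0},{"claw":0,"linear":[0,0,0],"twist":0},{"claw":0,"linear":[0,0,0],"twist":0},{"claw":0,"linear":[0,0,0],"twist":0},{"claw":0,"linear":[0,0,0],"twist":0},{"claw":0,"linear":[0,0,0],"twist":0},{"claw":0,"linear":[0,0,0],"twist":0}]'
```

```text
clock: 6.88
tool_pos: [0.5913, 0.2194, 0.0901]
orientation: [-46.9, 90.0, 29.5]
force: [0.3, -0.9, 1.8]
opening: 0.0004
clock: 7.72
tool_pos: [0.5914, 0.2194, 0.0889]
orientation: [-60.8, 90.0, 15.6]
force: [-0.3, -0.6, 4.6]
opening: 0.0007
```

Force is rising at z 0.0889, where home is 0.090. I'll push 1 mm more to confirm the stop, then lift.

```bash
python3 -m pendant '[{"claw":0,"linear":[0.5,0,0],"twist":0},{"claw":0,"linear":[0.5,0,0],"twist":0},{"claw":0,"linear":[0,0,0],"twist":0},{"claw":0,"linear":[0,0,0],"twist":0},{"claw":0,"linear":[0,0,0],"twist":0},{"claw":0,"linear":[0,0,0],"twist":0},{"claw":0,"linear":[0,0,0],"twist":0},{"claw":0,"linear":[0,0,0],"twist":0},{"claw":0,"linear":[0,0,0],"twist":0},{"claw":0,"linear":[0,0,0],"twist":0}]'
python3 -m pendant '[{"claw":0,"linear":[-2,0,0],"twist":0},{"claw":0,"linear":[-4,0,0],"twist":0},{"claw":0,"linear":[-10,0,0],"twist":0},{"claw":0,"linear":[-15,0,0],"twist":0},{"claw":0,"linear":[-15,0,0],"twist":0},{"claw":0,"linear":[-6,0,0],"twist":0},{"claw":0,"linear":[0,0,0],"twist":0},{"claw":0,"linear":[0,0,0],"twist":0},{"claw":0,"linear":[0,0,0],"twist":0},{"claw":0,"linear":[0,0,0],"twist":0}]'
python3 - <<'E'
from h import *
c=camera_params("wrist");im,d=snapshot("wrist");P=wpts(c,d);p,R,o=tool()
b=P[190:236,296:338].reshape(-1,3);q=b[(b[:,2]>.080)&(b[:,2]<.120)]
print("small zmax",np.sort(q[:,2])[-8:].round(4),q.mean(0).round(4));print(p,rel([.5666,.1116,.15]))
side,ds=snapshot("side");cv2.imwrite("pics/s2.png",cv2.resize(side[170:310,260:400,::-1],None,fx=4,fy=4,interpolation=cv2.INTER_CUBIC))
E
```

```text
clock: 8.55
tool_pos: [0.5915, 0.2195, 0.0882]
orientation: [-59.5, 90.0, 16.9]
force: [-0.8, -0.7, 6.3]
opening: 0.0004
clock: 9.38
tool_pos: [0.5907, 0.2191, 0.1385]
orientation: [131.8, 89.9, -151.8]
force: [0.1, -0.3, 0.1]
opening: 0.0003
small zmax [0.0923 0.0923 0.0924 0.0924 0.0924 0.0925 0.0928 0.093 ] [0.5909 0.2172 0.0895]
[0.59079519 0.21912301 0.1385925 ] [ -11.3   -1.7 -110.2]
```

View pics/s2.png

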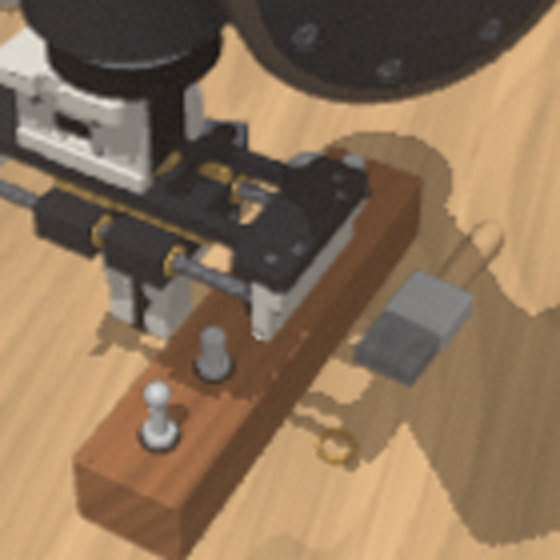

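The side crop shows small's collar seated at (158,435), and its measured top of about 0.0905 agrees. Next, the medium punch.

```bash
python3 -m pendant '[{"claw":0,"linear":[0,-0.3,-20],"twist":0},{"claw":0,"linear":[0,-0.3,-22],"twist":0},{"claw":0,"linear":[0,-0.3,-22],"twist":0},{"claw":0,"linear":[0,-0.3,-22],"twist":0},{"claw":0,"linear":[0,-0.3,-16],"twist":0},{"claw":0,"linear":[0,-0.2,-8],"twist":0},{"claw":0,"linear":[0,0,0],"twist":0},{"claw":0,"linear":[0,0,0],"twist":0},{"claw":0,"linear":[0,0,0],"twist":0},{"claw":0,"linear":[0,0,0],"twist":0}]'
python3 - <<'E'
from h import *
from scipy.optimize import least_squares
c=camera_params("wrist");im,d=snapshot("wrist");P=wpts(c,d);p,R,o=tool()
for n,g,r in(("medium",(.5667,.1117),.012),("large",(.5548,.0579),.018)):
    m=(np.hypot(P[...,0]-g[0],P[...,1]-g[1])<r+.002)&(P[...,2]>.122-1.4*r-.005)&(P[...,2]<.124)
    q=P[m];print(n,len(q))
    s=least_squares(lambda x:np.linalg.norm(q-x,axis=1)-r,[*g,.115-r],loss="soft_l1",f_scale=.001).x;print(s.round(4),"top",s[2]+r,"rel",rel([*s[:2],s[2]+r-.002]))
print(p)
E
```

```text
clock: 10.32
tool_pos: [0.5674, 0.1129, 0.1395]
orientation: [-52.6, 90.0, 23.9]
force: [-0.4, 0.2, 0.0]
opening: 0.0006
medium 875
[0.567  0.1117 0.1014] top 0.11335585364479389 rel [28.1  0.  -1.3]
large 2425
[0.5549 0.058  0.1021] top 0.12008599002604328 rel [ 21.4  -0.8 -56.3]
[0.56735036 0.11293481 0.13944304]
```

```bash
python3 -m pendant '[{"claw":0,"linear":[6,0,-1.2],"twist":0},{"claw":0,"linear":[7,0,0],"twist":0},{"claw":0,"linear":[6,0,0],"twist":0},{"claw":0,"linear":[4,0,0],"twist":0},{"claw":0,"linear":[2,0,0],"twist":0},{"claw":0,"linear":[2,0,0],"twist":0},{"claw":0,"linear":[1,0,0],"twist":0},{"claw":0,"linear":[1,0,0],"twist":0},{"claw":0,"linear":[1,0,0],"twist":0},{"claw":0,"linear":[1,0,0],"twist":0}]'
python3 -m pendant '[{"claw":0,"linear":[1,0,0],"twist":0},{"claw":0,"linear":[1,0,0],"twist":0},{"claw":0,"linear":[1,0,0],"twist":0},{"claw":0,"linear":[1,0,0],"twist":0},{"claw":0,"linear":[1,0,0],"twist":0},{"claw":0,"linear":[1,0,0],"twist":0},{"claw":0,"linear":[1,0,0],"twist":0},{"claw":0,"linear":[1,0,0],"twist":0},{"claw":0,"linear":[0,0,0],"twist":0},{"claw":0,"linear":[0,0,0],"twist":0}]'
```

```text
clock: 11.2
tool_pos: [0.5669, 0.1109, 0.1088]
orientation: [-47.4, 90.0, 29.0]
force: [-1.2, -1.1, 1.4]
opening: 0.0004
clock: 12.03
tool_pos: [0.5668, 0.111, 0.1004]
orientation: [97.0, 90.0, 173.4]
force: [-0.1, 0.0, 0.7]
opening: 0.0002
```

```bash
python3 -m pendant '[{"claw":0,"linear":[1,0,0],"twist":0},{"claw":0,"linear":[1,0,0],"twist":0},{"claw":0,"linear":[1,0,0],"twist":0},{"claw":0,"linear":[1,0,0],"twist":0},{"claw":0,"linear":[1,0,0],"twist":0},{"claw":0,"linear":[1,0,0],"twist":0},{"claw":0,"linear":[0,0,0],"twist":0},{"claw":0,"linear":[0,0,0],"twist":0},{"claw":0,"linear":[0,0,0],"twist":0},{"claw":0,"linear":[0,0,0],"twist":0}]'
python3 -m pendant '[{"claw":0,"linear":[0.5,0,0],"twist":0},{"claw":0,"linear":[0.5,0,0],"twist":0},{"claw":0,"linear":[0.5,0,0],"twist":0},{"claw":0,"linear":[0.5,0,0],"twist":0},{"claw":0,"linear":[0,0,0],"twist":0},{"claw":0,"linear":[0,0,0],"twist":0},{"claw":0,"linear":[0,0,0],"twist":0},{"claw":0,"linear":[0,0,0],"twist":0},{"claw":0,"linear":[0,0,0],"twist":0},{"claw":0,"linear":[0,0,0],"twist":0}]'
```

```text
clock: 12.87
tool_pos: [0.5668, 0.1109, 0.0945]
orientation: [103.7, 90.0, -179.9]
force: [0.2, -0.3, 0.6]
opening: 0.0007
clock: 13.7
tool_pos: [0.567, 0.111, 0.0929]
orientation: [-61.9, 90.0, 14.5]
force: [-0.7, -0.2, 4.3]
opening: 0.0006
```

Force 4.3 N at z 0.0929 (home is 0.094). Pushing 0.7 mm more, then up.

```bash
python3 -m pendant '[{"claw":0,"linear":[0.4,0,0],"twist":0},{"claw":0,"linear":[0.4,0,0],"twist":0},{"claw":0,"linear":[0,0,0],"twist":0},{"claw":0,"linear":[0,0,0],"twist":0},{"claw":0,"linear":[0,0,0],"twist":0},{"claw":0,"linear":[0,0,0],"twist":0},{"claw":0,"linear":[0,0,0],"twist":0},{"claw":0,"linear":[0,0,0],"twist":0},{"claw":0,"linear":[0,0,0],"twist":0},{"claw":0,"linear":[0,0,0],"twist":0}]'
python3 -m pendant '[{"claw":0,"linear":[-2,0,0],"twist":0},{"claw":0,"linear":[-4,0,0],"twist":0},{"claw":0,"linear":[-10,0,0],"twist":0},{"claw":0,"linear":[-15,0,0],"twist":0},{"claw":0,"linear":[-15,0,0],"twist":0},{"claw":0,"linear":[-9,0,0],"twist":0},{"claw":0,"linear":[0,0,0],"twist":0},{"claw":0,"linear":[0,0,0],"twist":0},{"claw":0,"linear":[0,0,0],"twist":0},{"claw":0,"linear":[0,0,0],"twist":0}]'
python3 - <<'E'
from h import *
c=camera_params("wrist");im,d=snapshot("wrist");P=wpts(c,d);p,R,o=tool()
m=(np.hypot(P[...,0]-.567,P[...,1]-.1117)<.014)&(P[...,2]>.08)&(P[...,2]<.124)
print("medium top",np.percentile(P[m][:,2],97)-.002,m.sum());print(p,rel([.5549,.058,.1181]))
E
```

```text
clock: 14.53
tool_pos: [0.567, 0.111, 0.0923]
orientation: [-67.1, 90.0, 9.4]
force: [-1.6, 0.8, 7.0]
opening: 0.0003
clock: 15.37
tool_pos: [0.5662, 0.1107, 0.1458]
orientation: [122.9, 89.9, -160.7]
force: [0.8, -0.8, 0.3]
opening: 0.0005
medium top 0.09416788863654081 758
[0.56633106 0.11069855 0.14585584] [ 27.8  -1.3 -53.9]
```

Medium's top measures 0.0942, so it is home (0.094). Now the large punch: shift −53.9 along tool z, then descend from 0.146. Its top is at about 0.118 and home is 0.104.

```bash
python3 -m pendant '[{"claw":0,"linear":[0,-0.3,-12],"twist":0},{"claw":0,"linear":[0,-0.3,-15],"twist":0},{"claw":0,"linear":[0,-0.3,-15],"twist":0},{"claw":0,"linear":[0,-0.3,-8],"twist":0},{"claw":0,"linear":[0,0,-4],"twist":0},{"claw":0,"linear":[0,0,0],"twist":0},{"claw":0,"linear":[5,0,0],"twist":0},{"claw":0,"linear":[5,0,0],"twist":0},{"claw":0,"linear":[5,0,0],"twist":0},{"claw":0,"linear":[0,0,0],"twist":0}]'
python3 - <<'E'
from h import *
print(rel([.5549,.058,.1181]),get_obs()["force"])
E
```

```text
clock: 16.25
tool_pos: [0.5545, 0.0583, 0.1302]
orientation: [119.5, 89.9, -164.0]
force: [0.6, 0.0, -1.3]
opening: 0.0004
[12.1 -0.4 -0.2] [ 0.58360164  0.02717609 -1.25917142]
```

```bash
python3 -m pendant '[{"claw":0,"linear":[4,0,0],"twist":0},{"claw":0,"linear":[3,0,0],"twist":0},{"claw":0,"linear":[2,0,0],"twist":0},{"claw":0,"linear":[1,0,0],"twist":0},{"claw":0,"linear":[1,0,0],"twist":0},{"claw":0,"linear":[1,0,0],"twist":0},{"claw":0,"linear":[1,0,0],"twist":0},{"claw":0,"linear":[1,0,0],"twist":0},{"claw":0,"linear":[1,0,0],"twist":0},{"claw":0,"linear":[1,0,0],"twist":0}]'
python3 -m pendant '[{"claw":0,"linear":[1,0,0],"twist":0},{"claw":0,"linear":[1,0,0],"twist":0},{"claw":0,"linear":[1,0,0],"twist":0},{"claw":0,"linear":[1,0,0],"twist":0},{"claw":0,"linear":[1,0,0],"twist":0},{"claw":0,"linear":[1,0,0],"twist":0},{"claw":0,"linear":[1,0,0],"twist":0},{"claw":0,"linear":[1,0,0],"twist":0},{"claw":0,"linear":[1,0,0],"twist":0},{"claw":0,"linear":[0,0,0],"twist":0}]'
```

```text
clock: 17.08
tool_pos: [0.5555, 0.0582, 0.116]
orientation: [-59.0, 90.0, 17.4]
force: [-0.5, -0.3, 2.1]
opening: 0.0005
clock: 17.92
tool_pos: [0.5553, 0.0582, 0.1065]
orientation: [111.7, 90.0, -171.9]
force: [0.2, -0.1, 0.2]
opening: 0.0005
```

```bash
python3 -m pendant '[{"claw":0,"linear":[1,0,0],"twist":0},{"claw":0,"linear":[1,0,0],"twist":0},{"claw":0,"linear":[0.5,0,0],"twist":0},{"claw":0,"linear":[0.5,0,0],"twist":0},{"claw":0,"linear":[0.5,0,0],"twist":0},{"claw":0,"linear":[0,0,0],"twist":0},{"claw":0,"linear":[0,0,0],"twist":0},{"claw":0,"linear":[0,0,0],"twist":0},{"claw":0,"linear":[0,0,0],"twist":0},{"claw":0,"linear":[0,0,0],"twist":0}]'
```

```text
clock: 18.75
tool_pos: [0.5554, 0.0582, 0.1034]
orientation: [-62.9, 90.0, 13.5]
force: [-0.7, -0.1, 4.2]
opening: 0.0006
```

```bash
python3 -m pendant '[{"claw":0,"linear":[0.5,0,0],"twist":0},{"claw":0,"linear":[0.5,0,0],"twist":0},{"claw":0,"linear":[0.3,0,0],"twist":0},{"claw":0,"linear":[0,0,0],"twist":0},{"claw":0,"linear":[0,0,0],"twist":0},{"claw":0,"linear":[0,0,0],"twist":0},{"claw":0,"linear":[0,0,0],"twist":0},{"claw":0,"linear":[0,0,0],"twist":0},{"claw":0,"linear":[0,0,0],"twist":0},{"claw":0,"linear":[0,0,0],"twist":0}]'
python3 -m pendant '[{"claw":0,"linear":[-2,0,0],"twist":0},{"claw":0,"linear":[-4,0,0],"twist":0},{"claw":0,"linear":[-10,0,0],"twist":0},{"claw":0,"linear":[-20,0,0],"twist":0},{"claw":0,"linear":[-30,0,0],"twist":0},{"claw":0,"linear":[-30,0,0],"twist":0},{"claw":0,"linear":[-20,0,0],"twist":0},{"claw":0,"linear":[0,0,-20],"twist":0},{"claw":0,"linear":[0,0,-30],"twist":0},{"claw":0,"linear":[0,0,-30],"twist":0}]'
python3 -m pendant '[{"claw":0,"linear":[0,0,-35],"twist":0},{"claw":0,"linear":[0,0,-35],"twist":0},{"claw":0,"linear":[0,0,-35],"twist":0},{"claw":0,"linear":[0,0,-35],"twist":0},{"claw":0,"linear":[0,0,-35],"twist":0},{"claw":0,"linear":[0,0,-30],"twist":0},{"claw":0,"linear":[0,0,-20],"twist":0},{"claw":0,"linear":[0,0,0],"twist":0},{"claw":0,"linear":[0,0,0],"twist":0},{"claw":0,"linear":[0,0,0],"twist":0}]'
python3 - <<'E'
from h import *
print(tool()[0])
im,d=snapshot("side");cv2.imwrite("pics/s3.png",cv2.resize(im[190:320,270:400,::-1],None,fx=4,fy=4,interpolation=cv2.INTER_CUBIC))
d0=np.load("side0.npz")["d"];c=camera_params("side")
v,u=np.mgrid[190:320,270:400];R,t,_=ray(c,(0,0))
def pts(d): d=d[190:320,270:400];return (np.stack([(u-c["cx"])/c["fx"]*d,(v-c["cy"])/c["fy"]*d,d],-1)-t)@R
A,B=pts(d0),pts(d)
for n,g,h in(("small",(.5905,.219),.090),("medium",(.567,.1117),.094),("large",(.555,.058),.104)):
    f=lambda P:np.sort(P[...,2][(np.hypot(P[...,0]-g[0],P[...,1]-g[1])<.014)&(P[...,2]<.14)])[-6:].mean()
    print(n,"side top before/after",f(A).round(4),f(B).round(4),"home",h)
ti,_=snapshot("top");t0=np.load("top0.npz")["im"];df=np.abs(ti.astype(int)-t0).max(2)>60
for n,(a,b,x,y) in dict(loupe=(278,182,294,198),block=(310,178,332,204),ring=(258,230,272,242),brush=(280,232,330,258),bottle=(155,215,192,245),hammer=(425,192,463,275)).items(): print(n,df[b:y,a:x].sum())
E
```

```text
clock: 19.58
tool_pos: [0.5555, 0.0582, 0.1023]
orientation: [-69.0, 90.0, 7.4]
force: [-0.8, 0.0, 6.7]
opening: -0.0001
clock: 20.42
tool_pos: [0.5361, -0.0198, 0.2187]
orientation: [-27.7, 90.0, 48.8]
force: [-0.1, -0.4, 1.0]
opening: 0.0005
clock: 21.25
tool_pos: [0.4835, -0.2381, 0.2181]
orientation: [44.1, 90.0, 120.5]
force: [0.1, -0.1, 0.9]
opening: 0.0004
[ 0.48352072 -0.23814087  0.21810099]
small side top before/after 0.1049 0.0889 home 0.09
medium side top before/after 0.1104 0.0926 home 0.094
large side top before/after 0.1167 0.1029 home 0.104
loupe 0
block 183
ring 0
brush 291
bottle 0
hammer 2095
```

View pics/s3.png

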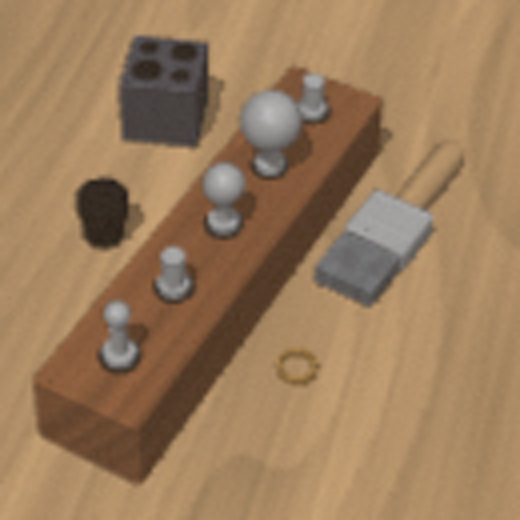

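All three collars rest on the stand. The side camera reads their tops 1.1–1.4 mm under home, in line with its 1.8 mm low reading of the stand face. The block and brush look unmoved in the side view. The top-view differences there and at the hammer are probably the arm and its shadow.

```bash
python3 -c "
from plant import *
print(close_job(),get_obs()['clock'])"
```

```text
the job is handed in; nothing more can be done
the job is handed in; nothing more can be done
```

I pushed all three ball-headed punches home with closed fingertips, in the order small, medium, large, and handed the job in at about 21.5 s. The resting force at the end of each push was 6–7 N.

**Seating:** In the last side picture all three collars rest on the stand. After each push, the wrist camera put small's top at about 90.5 mm (home is 90) and medium's at 94.2 mm (home is 94). I did not take that wrist check for large. The side camera put the tops at 88.9, 92.6 and 102.9 mm against 90, 94 and 104. That is 1.1–1.4 mm low, in line with its reading the stand face 1.8 mm low.

**Bystanders:** The loupe, ring and bottle showed no change in the top view, and the dapping block and brush look unmoved in the side view. My top-view comparison did flag differences at the block, brush and hammer. I put these down to the arm and its shadow. I could not check the hammer separately, but the tool only passed above it at about 0.22 m.

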